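Zero the bench comparator and gauge an enlarger spacer

TASK

The master block stands in the comparator. Press its zero button fully, with the master in place and never otherwise; then take the master out and stand it in the shallow tray, and in its place seat the tall rectangular spacer with the hole down through it, square against the anvil and fully down on the base, and leave it there.

Things in the scene. Friction and masses are not known exactly. Their poses are not given: they have to be found in the camera images.
- comparator: Bench comparator, fixed: grey base plate 110 (x) x 230 (y) x 15 mm (z). Origin: centre of its underside, on the bench; z up. From -y to +y it carries a fixed dark steel anvil (face at y = -70 mm), the nest, a dark sprung shoe, and a white housing 75 x 75 mm (y = 32 to 108 mm, top at z = 65 mm) with a display and the zero button
- nest (a point): Centre of the nest, on the base top (z = 15 mm), axes as the comparator: where a block's underside belongs, its 40 mm along y. The shoe (24 mm wide) is 32 mm from the anvil (26 mm wide) when free, and slides to +y to 40 mm, pushing 1 to 2 N. Both have lips leaning outward 30 degrees, from 30 to 58 mm above this point: a block lowered from above pushes the shoe aside. Open on both x sides
- zero_top (a point): Centre of the top of the comparator's zero button: round grey cap, 28 mm across, in a black surround on the white housing (about x = -18, y = 70 mm on the comparator). Sprung, pressed straight down 6 mm; 5 N takes it fully down; it comes up again by itself
- master: Master block: plain steel block 30 (x) x 40 (y) x 75 mm (z), 0.7 kg, with a dark round knob 16 mm across and 15 mm tall on top. Starts standing in the comparator's nest. Origin: centre of its underside, z up
- spacer: The part to gauge: tall rectangular steel spacer 30 (x) x 40 (y) x 75 mm (z), 0.6 kg, with a 17 mm round hole from top to bottom, standing on the bench. Origin: centre of its underside, z up. Not wanted: a low spacer of the same outline but 30 mm tall, a round collar 40 mm across and 75 mm tall, a small black grain focuser
- tray: Shallow black open tray lined with grey felt, fixed, 130 x 130 mm outside, 16 mm high, walls 5 mm, inner floor 5 mm above the bench. Origin: centre of its underside
Not all that is in view belongs to the job. What is shaped like the master but orange, purple or red is not meant.

How it is judged:
On the way:
1. the zero button is pressed while the master stands in the nest (z of zero_top in the frame of comparator below 0.0835 m and x of master in the frame of comparator between -0.012 and 0.012 m and y of master in the frame of comparator between -0.058 and -0.04 m and z of master in the frame of comparator between 0.01 and 0.021 m), for 0.05 s.
At the end, for the whole second after the job is handed in: The spacer stands still in the nest: within 12 mm of its middle across, 8 to 10 mm along, 6 mm of the base, 0.17 rad square, upright; the master stands upright and still in the tray, its middle within 50 mm of the tray's along both sides (x of spacer in the frame of comparator between -0.012 and 0.012 m and y of spacer in the frame of comparator between -0.058 and -0.04 m and z of spacer in the frame of comparator between 0.01 and 0.021 m and angle between each of spacer, master's own z axis and vertical below 0.15 rad and linear speed of each of spacer, master below 0.02 m/s and angle between the y axis of spacer and the y axis of comparator, either way round below 0.17 rad and x of master in the frame of tray between -0.05 and 0.05 m and y of master in the frame of tray between -0.05 and 0.05 m and z of master in the frame of tray between 0 and 0.012 m); the robot touches nothing.
It fails at once if the zero button is pressed while the master is not in the nest (z of zero_top in the frame of comparator below 0.0835 m and not (x of master in the frame of comparator between -0.012 and 0.012 m and y of master in the frame of comparator between -0.058 and -0.04 m and z of master in the frame of comparator between 0.01 and 0.021 m)).
It also fails if it takes over 61 s, if anything falls off the work surface, if the arm or the gripper's body presses on something with over 40 N, if the wrist force passes 120 N, or if a joint passes its speed limit or range.

ROBOT

A 6-joint arm with a two-finger parallel gripper is mounted at the origin on the work surface. World frame = base frame: x ahead of the robot, y to its left, z up, the work surface at z = 0. Lengths are in m, angles in rad, forces in N, time in s.
With the tool pointing down it reaches from about 0.35 to 0.85 m from the base axis. Payload 8.1 kg.
Tool frame: the origin (TCP) lies at the centre of the arm's flange, where the gripper is bolted on; the fingertips stand 186 mm ahead of it and the grasp point (between the pads) lies 167 mm ahead of it; z points along the fingers, y is the direction in which the jaws open and shut (so a half turn about z gives the same grasp; the last joint's range is limited). The gripper opens to 93 mm and grips with 3 to 60 N. Pads are 15 mm wide; open, the fingers measure 128 mm over their backs; the gripper's body (75 mm by 188 mm) begins 65 mm behind the grasp point.
Start: joints at [1.192, 0.13, 1.488, -0, 1.523, -0.085], TCP at [0.174, 0.574, 0.405] pointing down, gripper open.
Joint ranges: [-2.96, 2.96], [-0.89, 2.26], [0.02, 2.5], [-1.34, 4.48], [0, 2.73], [-2.66, 2.66]. Speed limits (rad/s): [2.39, 2.39, 2.79, 3.14, 3.14, 3.14].

INTERFACE

Orientations are given as a rotation vector (axis times angle).
In Python, from plant import robot, viewer, order gives the robot as it stands.
- The arm moves only by the tool apply_moves, never from a script. Its argument "deltas" is a list of rows, each a list of 3 entries, a list of its own where there are three numbers: the finger opening in mm, from 0 to 93, then the shift along the tool's x, y, z in mm, then the turn about the tool's z in rad. In form: [[grip, [dx, dy, dz], yaw], ...]. A call has 1 to 5 rows; each row shifts and turns the commanded pose from where the row before left it, along the tool's axes as they then stand; what a row does not reach is not made up. A row lasts 1/8 s, in which the tool goes at most 62.5 mm and 10.7 degrees, less where a joint would pass 70% of its speed; a pose out of reach is approached as far as the arm can. A call is refused whole if a number of a shift passes 62.5 or a number of a turn 0.188, either way. A call with a gripper value outside its range is refused whole. The fingers move at their own pace and stop on an object; "grip_force" is the grip in N (left out, the last holds). Time passes only in rows, so rows that do not move let the fingers close. It gives the time, the measured TCP pose, the force and the opening at its end, in the units of the state.
- robot.read_state(): the state, without advancing time (a new reading comes with each control period).
- viewer.read_camera(name): name is "scene" or "top" or "wrist"; returns the picture (480x640x3 uint8, blue, green, red); there is no depth.
- viewer.get_calibration(name): a dict with "fx", "fy", "cx", "cy" (pixels), "distortion" ([k1, k2, p1, p2, k3] as OpenCV has them; the pictures are not rectified), "R" (3x3) and "t" (3): a world point X has camera coordinates R X + t. Camera axes: x right, y down, z forward; pixel columns grow to the right and rows downward; lengths in m; the calibration is good to about 2 mm. A picture is of the moment at which its call begins: read the wrist's pose just before it. get_calibration takes no time and is no camera call; for the wrist camera it gives the pose at the moment of the call.
- order.close_job(): hands the job in, once; it reports no verdict.
The state is a dict: "t": time; "q": joint angles; "dq": joint speeds; "joint_torque": joint torques, N m; "tool_pos": TCP position; "orientation": TCP orientation; "force": force on the tool from outside, world axes, zero at the start; "wrist_torque": the same for the moment, N m; "opening": finger opening in m.
Only numpy, scipy, OpenCV 4.12 (cv2) and the standard library are available. Lean on these libraries where they do the work, as an engineer would, in place of code of your own. Each camera call takes 0.05 s, during which the arm holds its last target. There are 200 camera calls.

## Working session

There is one attempt and no reset: what is moved stays moved. The work goes in short steps, Python scripts to look and compute and a tool call to move; the robot and the scene stay as the last step left them, time stands still between calls to the robot, and variables do not carry over. Pictures are saved under pics/ and viewed, about 8 in all and at most 12, crops included, and the job is handed in when it is done.

Besides the shell and the picture viewer there is one more tool, called after "Call:" in YAML: its name, and indented under it one key for each argument. apply_moves: Moves the arm, as the interface text tells. Its arguments: {"type":"object","properties":{"deltas":{"type":"array"},"grip_force":{"type":"number"}},"required":["deltas"]}

```bash
mkdir -p pics; ls; python3 - <<'E'
from plant import robot, viewer, order
import cv2,numpy as np
s=robot.read_state();print({k:np.round(v,3).tolist() for k,v in s.items()})
for n in("top","scene"):
    im=viewer.read_camera(n);cv2.imwrite(f"pics/{n}0.png",im)
    c=viewer.get_calibration(n);print(n,{k:np.round(v,4).tolist() for k,v in c.items()})
E
```

```text
pics
{'t': 0.0, 'q': [1.192, 0.131, 1.489, 0.0, 1.523, -0.085], 'dq': [0.0, 0.0, 0.001, -0.0, -0.0, -0.001], 'joint_torque': [-0.001, -55.984, -49.175, 0.077, 0.035, -0.0], 'tool_pos': [0.174, 0.574, 0.404], 'orientation': [-0.46, -3.107, 0.003], 'force': [0.075, 0.202, 0.207], 'wrist_torque': [0.004, -0.039, -0.025], 'opening': 0.093}
top {'fx': 593.1403, 'fy': 593.1403, 'cx': 323.1599, 'cy': 243.3082, 'distortion': [0.018, 0.0, 0.0, 0.0, 0.0], 'R': [[-0.0286, -0.9996, 0.004], [-0.9935, 0.028, -0.1103], [0.1101, -0.0071, -0.9939]], 't': [-0.0085, 0.4962, 1.1161]}
scene {'fx': 507.7286, 'fy': 507.7286, 'cx': 320.8542, 'cy': 239.8962, 'distortion': [0.0157, 0.0, 0.0, 0.0, 0.0], 'R': [[0.5453, 0.8383, -0.001], [0.5407, -0.3527, -0.7637], [-0.6405, 0.4159, -0.6456]], 't': [-0.2358, -0.2084, 1.2978]}
```

View pics/top0.png

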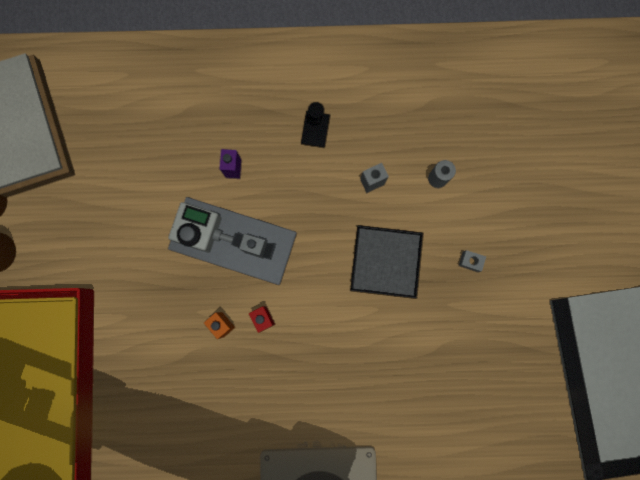

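View pics/scene0.png

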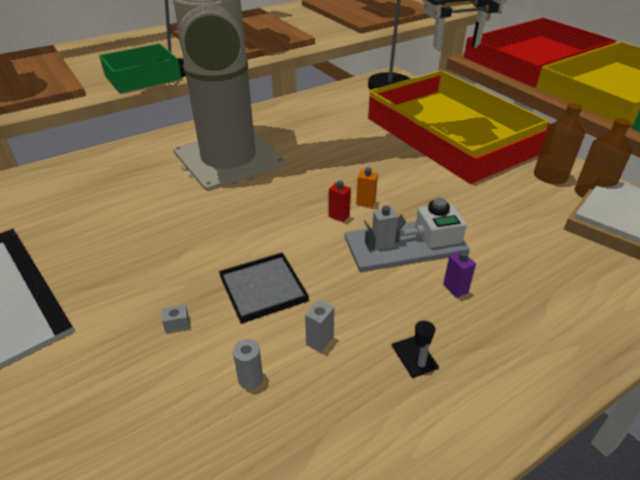

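Top view: comparator base around (232,240), master knob at (252,244), zero button at (188,235) and tray at (387,262). There are three spacer candidates:
- (375,176): tall and rectangular with a hole, which fits the description.
- (473,261): low spacer.
- (442,172): round collar.

I'll confirm with an enlarged crop.

```bash
python3 - <<'E'
import cv2,numpy as np
t=cv2.imread("pics/top0.png");s=cv2.imread("pics/scene0.png")
a=cv2.resize(t[190:290,160:305],None,fx=4,fy=4,interpolation=cv2.INTER_CUBIC)   # 580x400
b=cv2.resize(t[150:200,350:395],None,fx=4,fy=4,interpolation=cv2.INTER_CUBIC)   # 180x200
c=cv2.resize(s[290:360,295:345],None,fx=4,fy=4,interpolation=cv2.INTER_CUBIC)[:,:200] # 280x200
o=np.zeros((600,800,3),np.uint8)
o[:400,:580]=a;o[:200,600:780]=b;o[220:500,590:790]=c
cv2.imwrite("pics/crop1.png",o)
E
```

```text
(no output)
```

View pics/crop1.png

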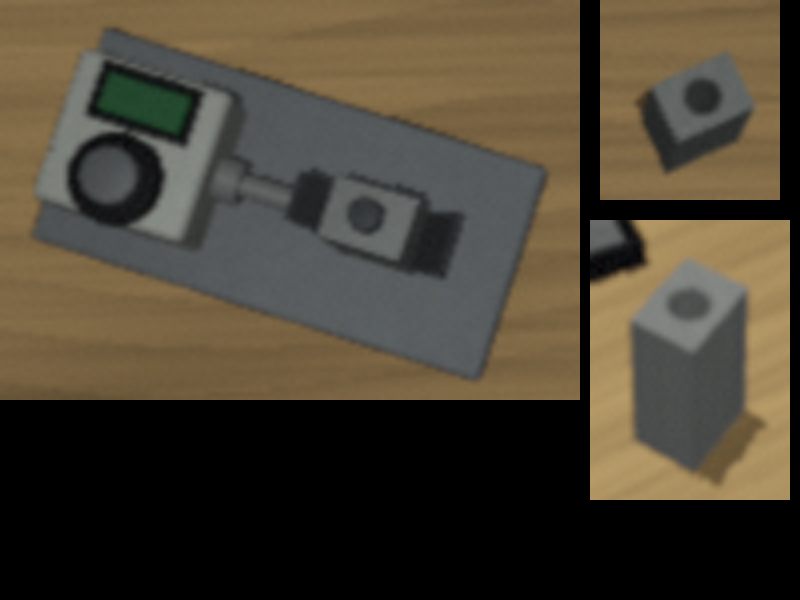

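Confirmed: (375,176) is the tall rectangular spacer with a through hole, and the master has its knob. Next I'll fit the poses.

```bash
cat > h.py <<'E'
import cv2,numpy as np
from scipy.optimize import least_squares
from plant import robot,viewer
def proj(c,X):
    K=np.array([[c["fx"],0,c["cx"]],[0,c["fy"],c["cy"]],[0,0,1.]])
    r=cv2.Rodrigues(np.array(c["R"],float))[0]
    return cv2.projectPoints(np.array(X,float).reshape(-1,1,3),r,np.array(c["t"],float),K,np.array(c["distortion"],float))[0][:,0]
def ray(c,p,z):
    K=np.array([[c["fx"],0,c["cx"]],[0,c["fy"],c["cy"]],[0,0,1.]]);R=np.array(c["R"]);t=np.array(c["t"])
    u=cv2.undistortPoints(np.array(p,float).reshape(-1,1,2),K,np.array(c["distortion"],float))[:,0]
    d=np.c_[u,np.ones(len(u))]@R; o=-R.T@t
    return o+d*((z-o[2])/d[:,2])[:,None]
def fit(c,local,px,x0):
    """planar pose (x,y,yaw) of body with local points seen at px"""
    L=np.array(local,float)
    def f(p):
        C,S=np.cos(p[2]),np.sin(p[2])
        X=np.c_[p[0]+C*L[:,0]-S*L[:,1],p[1]+S*L[:,0]+C*L[:,1],L[:,2]]
        return (proj(c,X)-np.array(px)).ravel()
    r=least_squares(f,x0);return r.x,np.abs(r.fun).max()
def tcp():
    s=robot.read_state();Rm=cv2.Rodrigues(np.array(s["orientation"],float))[0]
    return s,np.array(s["tool_pos"]),Rm
def plan(x,y,z,ang):
    """tool-frame shift (mm) to TCP target; yaw so that jaw (tool y) lies along world angle ang (mod pi); shift before yaw"""
    s,p,Rm=tcp();d=Rm.T@(np.array([x,y,z])-p)*1000
    a=np.arctan2(Rm[1,1],Rm[0,1]);e=(ang-a+np.pi/2)%np.pi-np.pi/2
    print("shift mm",d.round(1),"tool yaw",round(-e,3),"tilt",Rm[:,2].round(4),"q6",round(s["q"][5],3),"t",round(s["t"],2))
E
python3 - <<'E'
from h import *
c=viewer.get_calibration("top")
k=lambda P,ox=160,oy=190:[((u+.5)/4-.5+ox,(v+.5)/4-.5+oy) for u,v in P]
# comparator
B=[(.055,.115,.015),(.055,-.115,.015),(-.055,-.115,.015),(-.055,.115,.015)]
pc=k([(107,29),(546,168),(479,380),(33,237)])
x,e=fit(c,B,pc,[.4,.2,0]);print("comp",x.round(4),e)
for z in(.083,.0875,.09):
  w=ray(c,k([(107,175)]),z)[0];C,S=np.cos(x[2]),np.sin(x[2]);d=w[:2]-x[:2]
  print("button",z,w.round(4),"local",(C*d[0]+S*d[1]).round(4),(-S*d[0]+C*d[1]).round(4))
w=ray(c,k([(366,215)]),.105)[0];d=w[:2]-x[:2];print("knob",w.round(4),C*d[0]+S*d[1],-S*d[0]+C*d[1])
T=[(a*.065,b*.065,.016) for a,b in((1,1),(1,-1),(-1,-1),(-1,1))]
print("tray",fit(c,T,[(357,227),(423,232),(417,297),(351,291)],[.4,-.1,0]))
w=ray(c,k([(127,52),(152,108),(83,142),(52,86)],350,150),.075);print(w.round(4),np.linalg.norm(np.roll(w,-1,0)-w,axis=1).round(4))
S=[(.015,.02,.075),(.015,-.02,.075),(-.015,-.02,.075),(-.015,.02,.075)]
px=k([(127,52),(152,108),(83,142),(52,86)],350,150)
for r in range(4):
  print("spacer",fit(c,S,px[r:]+px[:r],[.5,-.1,-.3-r*np.pi/2+0]))
print("hole",ray(c,k([(103,96)],350,150),.075))
print(tcp()[2].round(3), viewer.get_calibration("wrist"))
E
```

```text
comp [ 0.508   0.154  -0.3371] 1.1210038698496874
button 0.083 [0.5149 0.228  0.083 ] local -0.0179 0.0722
button 0.0875 [0.5143 0.227  0.0875] local -0.0181 0.071
button 0.09 [0.514  0.2264 0.09  ] local -0.0183 0.0704
knob [0.4906 0.1072 0.105 ] -0.0008832815098107558 -0.0498310486822877
tray (array([ 0.45793206, -0.14550592, -0.1224342 ]), np.float64(1.6211483080454911))
[[ 0.6396 -0.1357  0.075 ]
 [ 0.6125 -0.1464  0.075 ]
 [ 0.5973 -0.1135  0.075 ]
 [ 0.6243 -0.1     0.075 ]] [0.0291 0.0362 0.0302 0.0389]
spacer (array([ 0.61842662, -0.12389699, -1.15716916]), np.float64(3.3866262981356954))
spacer (array([ 0.61840745, -0.1239157 , -2.72168488]), np.float64(1.0126109285266693))
spacer (array([ 0.61842662, -0.12389699, -4.29876215]), np.float64(3.3866301672597956))
spacer (array([ 0.61840745, -0.1239157 , -5.86327754]), np.float64(1.012610916037147))
hole [[ 0.61886379 -0.12369246  0.075     ]]
[[-0.957  0.29  -0.001]
 [ 0.29   0.957 -0.002]
 [ 0.    -0.002 -1.   ]] {'fx': 375.55235471114867, 'fy': 375.55235471114867, 'cx': 320.8254978733453, 'cy': 233.6198020130905, 'distortion': array([-0.02489631,  0.        ,  0.        ,  0.        ,  0.        ]), 'R': array([[ 2.89611692e-01,  9.57143969e-01, -7.00725864e-04],
       [ 9.30192869e-01, -2.81284196e-01,  2.35839833e-01],
       [ 2.25535570e-01, -6.89537833e-02, -9.71791687e-01]]), 't': array([-0.60075934, -0.02662678,  0.38904392])}
```

Comparator at (0.508, 0.154) with yaw -0.337. The knob lands at local (-1, -50) mm and the button at about (-18, 70) mm, both matching the task text. Spacer at (0.618, -0.124) with yaw 0.42, tray at (0.458, -0.146). I'll press with one opened fingertip, so that neither finger can land on the surround.

Call:
apply_moves:
  deltas:
    - [93,[-46,-29,0],0]
    - [93,[-46,-29,0],0]
    - [93,[-46,-29,0],0]
    - [93,[-46,-29,0],0]
    - [93,[-46,-29,0],0]

```text
t: 0.72
tool_pos: [0.3526, 0.3674, 0.4044]
orientation: [-0.459, -3.108, 0.0]
force: [0.2, 0.4, 1.2]
opening: 0.093
```

Call:
apply_moves:
  deltas:
    - [93,[-46,-29,0],0]
    - [93,[-46,-29,0],0]
    - [93,[-46,-29,0],0]
    - [93,[0,0,8],0.179]
    - [93,[0,0,8],0.179]

```text
t: 1.35
tool_pos: [0.4593, 0.2447, 0.3881]
orientation: [-1.017, -2.972, 0.001]
force: [0.0, 0.2, 0.2]
opening: 0.0928
```

Call:
apply_moves:
  deltas:
    - [93,[0,0,8],0.179]
    - [93,[0,0,8],0.179]
    - [93,[0,0,8],0.179]
    - [93,[0,0,8],0.179]
    - [93,[0,0,8],0.179]

```text
t: 1.98
tool_pos: [0.4586, 0.2456, 0.348]
orientation: [-2.201, -2.241, 0.001]
force: [0.6, -0.3, -0.3]
opening: 0.093
```

Call:
apply_moves:
  deltas:
    - [93,[0,0,8],0.179]
    - [93,[0,0,8],0.179]
    - [93,[0,0,0],0]

```text
t: 2.35
tool_pos: [0.4583, 0.2455, 0.3316]
orientation: [-2.558, -1.822, 0.003]
force: [-0.4, -0.1, 0.2]
opening: 0.0932
```

```bash
python3 - <<'E'
from h import *
plan(.4623,.2442,.296,-.337)
c=viewer.get_calibration("wrist")
cv2.imwrite("pics/w1.png",viewer.read_camera("wrist"))
cv2.imwrite("pics/s1.png",viewer.read_camera("scene"))
C,S=np.cos(-.3371),np.sin(-.3371)
for l in((-.018,.070,.0885),(0,-.05,.105),(0,-.05,.015),(.055,.115,.015),(-.055,.115,.015)):
    print(l,proj(c,[[.508+C*l[0]-S*l[1],.154+S*l[0]+C*l[1],l[2]]]).round(0))
E
```

```text
shift mm [ 0.1  4.2 35.6] tool yaw 0.004 tilt [-2.e-03 -9.e-04 -1.e+00] q6 0.726 t 2.35
(-0.018, 0.07, 0.0885) [[418. 253.]]
(0, -0.05, 0.105) [[439. 434.]]
(0, -0.05, 0.015) [[409. 358.]]
(0.055, 0.115, 0.015) [[491. 171.]]
(-0.055, 0.115, 0.015) [[351. 170.]]
```

View pics/w1.png

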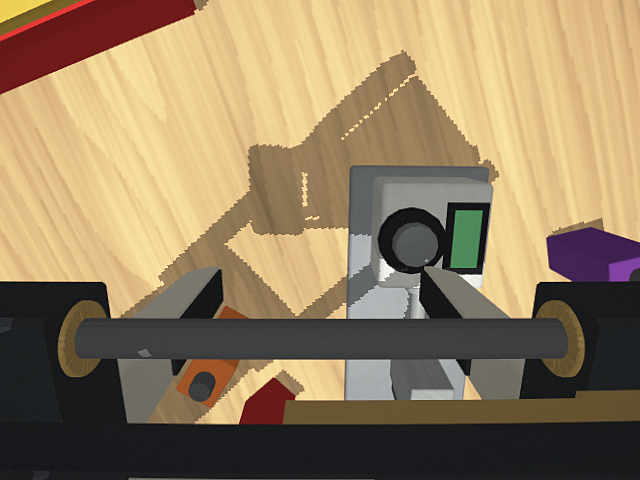

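The wrist view shows the button cap at about (416,244), the base corners at (349,166) and (488,167), and the right fingertip near (432,268). All are 4 to 9 px off the prediction, so I'll refine with the wrist camera and check its calibration against the fingertip.

```bash
python3 - <<'E'
from h import *
c=viewer.get_calibration("wrist");s,p,R=tcp()
for l in((0,.0465,.186),(-.0075,.0465,.186),(.0075,.0465,.186),(0,.064,.186),(.0075,.064,.186),(.0075,-.0465,.186)):
    print("tip",l,proj(c,[p+R@np.array(l)]).round(0))
print("base corners",ray(c,[(488.5,166.5),(349.5,165.5)],.015).round(4))
im=cv2.imread("pics/w1.png");g=cv2.cvtColor(im,cv2.COLOR_BGR2GRAY)[200:285,370:450]
m=((g>70)&(g<150)).astype(np.uint8)
n,l,st,ce=cv2.connectedComponentsWithStats(m)
for i in range(1,n):
    if st[i,4]>200: print(st[i],ce[i]+[370,200])
for z in(.080,.0885): print(z,ray(c,[(416,244)],z).round(4))
s=cv2.imread("pics/s1.png")
o=np.hstack([cv2.resize(im[190:290,360:460],None,fx=4,fy=4,interpolation=2),cv2.resize(s[180:280,380:480],None,fx=4,fy=4,interpolation=2)])
cv2.imwrite("pics/crop2.png",o)
E
```

```text
tip (0, 0.0465, 0.186) [[421. 287.]]
tip (-0.0075, 0.0465, 0.186) [[420. 302.]]
tip (0.0075, 0.0465, 0.186) [[422. 272.]]
tip (0, 0.064, 0.186) [[458. 287.]]
tip (0.0075, 0.064, 0.186) [[459. 272.]]
tip (0.0075, -0.0465, 0.186) [[223. 272.]]
base corners [[0.598  0.2491 0.015 ]
 [0.4947 0.2849 0.015 ]]
[   0    0   80   85 1859] [394.15277031 233.50726197]
[  26   23   42   44 1370] [416.23284672 245.43576642]
[ 54  62  26  23 363] [438.13498623 274.31955923]
0.08 [[0.5166 0.229  0.08  ]]
0.0885 [[0.5153 0.2319 0.0885]]
```

View pics/crop2.png

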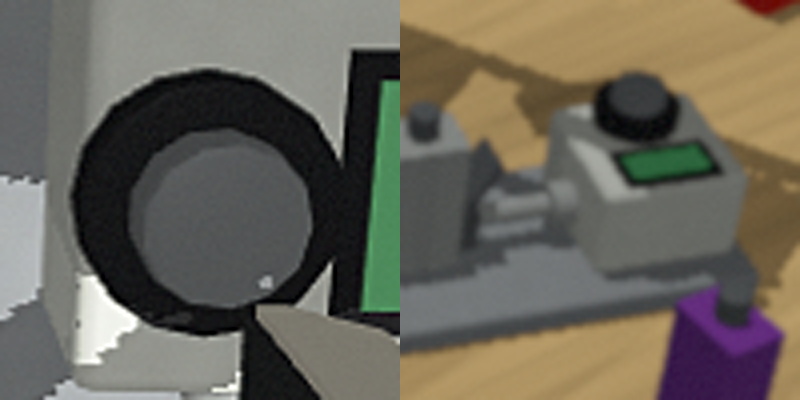

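The cap stands proud of a raised surround, so one finger clears it. The button sits about 2 mm further along +y than planned. Approaching now, then pressing gently.

Call:
apply_moves:
  deltas:
    - [93,[2,4,24],0]
    - [93,[0,0,20],0]
    - [93,[0,0,5],0]
    - [93,[0,0,0],0]

```text
t: 2.95
tool_pos: [0.4633, 0.2463, 0.2841]
orientation: [2.558, 1.823, -0.0]
force: [0.6, 0.2, 0.1]
opening: 0.0933
```

```bash
python3 - <<'E'
from h import *
s,p,R=tcp();print(s["force"],s["tool_pos"],p[2]-.186)
c=viewer.get_calibration("scene");im=viewer.read_camera("scene")
cv2.imwrite("pics/s2.png",cv2.resize(im[140:270,350:490],None,fx=4,fy=4,interpolation=2))
E
```

```text
[0.63283932 0.19826963 0.07519784] [0.46328648 0.24627998 0.28408459] 0.09808458530503322
```

View pics/s2.png

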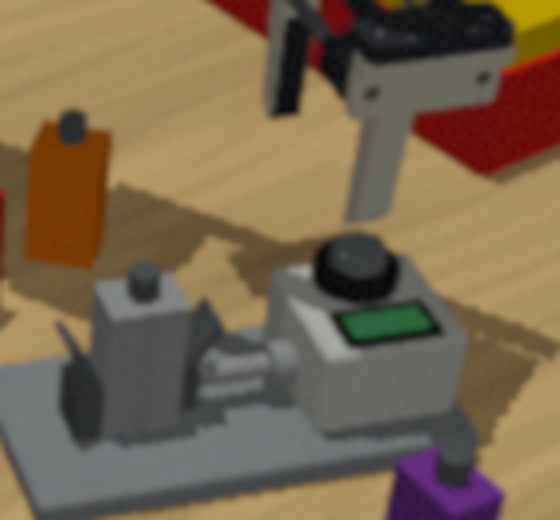

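The fingertip hangs just above the cap centre, around crop (360,215) over (357,255). Pressing in small steps.

Call:
apply_moves:
  deltas:
    - [93,[0,0,6],0]
    - [93,[0,0,3],0]
    - [93,[0,0,2],0]
    - [93,[0,0,0],0]

```text
t: 3.5
tool_pos: [0.4632, 0.2463, 0.2728]
orientation: [-2.56, -1.821, 0.0]
force: [-0.8, -0.0, 1.0]
opening: 0.0929
```

Call:
apply_moves:
  deltas:
    - [93,[0,0,2],0]
    - [93,[0,0,1],0]
    - [93,[0,0,0],0]

```text
t: 3.88
tool_pos: [0.4633, 0.2463, 0.2699]
orientation: [2.56, 1.821, 0.001]
force: [-1.4, -0.7, 3.5]
opening: 0.0931
```

Call:
apply_moves:
  deltas:
    - [93,[0,0,1],0]
    - [93,[0,0,1],0]
    - [93,[0,0,0],0]

```text
t: 4.25
tool_pos: [0.4633, 0.2463, 0.2678]
orientation: [2.56, 1.821, 0.0]
force: [-1.1, 0.3, 4.5]
opening: 0.0932
```

Call:
apply_moves:
  deltas:
    - [93,[0,0,1],0]
    - [93,[0,0,0],0]

```text
t: 4.5
tool_pos: [0.4633, 0.2463, 0.2673]
orientation: [2.56, 1.821, 0.001]
force: [-3.1, -0.6, 8.5]
opening: 0.0928
```

Call:
apply_moves:
  deltas:
    - [93,[0,0,1],0]
    - [93,[0,0,0],0]

```text
t: 4.75
tool_pos: [0.4634, 0.2464, 0.2671]
orientation: [2.56, 1.821, 0.001]
force: [-7.2, -1.8, 15.3]
opening: 0.093
```

The rise from 4.5 to 15 N with no further travel shows the button is at its stop. Now lift, move over the master and descend.

Call:
apply_moves:
  deltas:
    - [93,[0,0,-35],0]
    - [93,[0,0,-45],0]
    - [93,[-40,24,0],0]
    - [93,[-41,24,0],0]
    - [93,[-41,25,0],0]

```text
t: 5.38
tool_pos: [0.4921, 0.1058, 0.3452]
orientation: [-2.559, -1.822, 0.001]
force: [0.1, 0.0, 0.4]
opening: 0.093
```

Call:
apply_moves:
  deltas:
    - [93,[0,0,20],0]
    - [93,[0,0,0],0]

```text
t: 5.62
tool_pos: [0.4914, 0.1064, 0.3236]
orientation: [-2.559, -1.818, 0.005]
force: [-0.0, 0.7, 0.2]
opening: 0.0924
```

```bash
python3 - <<'E'
from h import *
plan(.4913,.107,.237,-.337)
cv2.imwrite("pics/w3.png",viewer.read_camera("wrist"))
E
```

```text
shift mm [ 0.7  0.  86.6] tool yaw 0.002 tilt [-4.e-03 -4.e-04 -1.e+00] q6 0.446 t 5.62
```

View pics/w3.png

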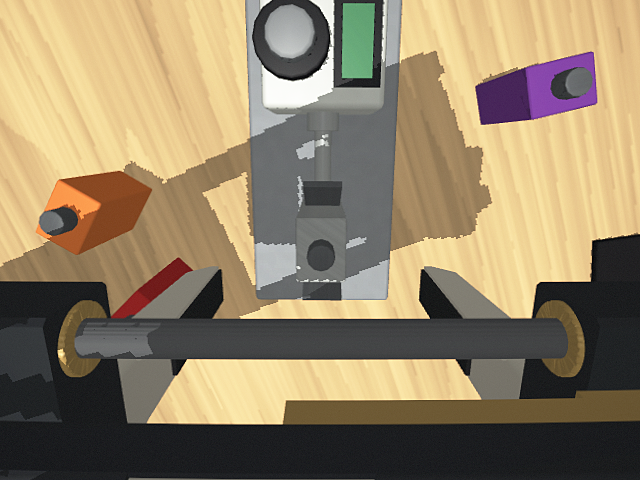

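The wrist view shows the master, knob at (320,255), centred between the fingers at x = 222 and 421, and the comparator edges run vertical. Descend and grip.

Call:
apply_moves:
  deltas:
    - [93,[0,0,35],0]
    - [93,[1,0,35],0]
    - [93,[0,0,16],0]
    - [93,[0,0,0],0]

```text
t: 6.18
tool_pos: [0.4921, 0.1084, 0.2391]
orientation: [-2.558, -1.822, 0.003]
force: [0.1, 0.2, -1.2]
opening: 0.0929
```

Call:
apply_moves:
  deltas:
    - [20,[0,0,0],0]
    - [20,[0,0,0],0]
    - [20,[0,0,0],0]
    - [20,[0,0,0],0]
    - [20,[0,0,0],0]
  grip_force: 40

```text
t: 6.8
tool_pos: [0.4925, 0.108, 0.2398]
orientation: [2.56, 1.821, 0.0]
force: [-0.4, 0.8, 0.5]
opening: 0.0476
```

Call:
apply_moves:
  deltas:
    - [20,[0,0,0],0]
    - [20,[0,0,0],0]
    - [20,[0,0,0],0]

```text
t: 7.18
tool_pos: [0.4923, 0.1081, 0.2397]
orientation: [-2.559, -1.821, 0.001]
force: [-2.9, 0.6, 1.9]
opening: 0.0298
```

Call:
apply_moves:
  deltas:
    - [20,[0,0,-15],0]
    - [20,[0,0,-25],0]
    - [20,[0,0,-30],0]
    - [20,[0,0,-25],0]
    - [20,[0,0,0],0]

```text
t: 7.8
tool_pos: [0.4932, 0.108, 0.3367]
orientation: [2.558, 1.82, 0.005]
force: [0.8, -0.0, -6.6]
opening: 0.0297
```

Call:
apply_moves:
  deltas:
    - [20,[-30,6,0],0]
    - [20,[-42,9,0],0]
    - [20,[-42,9,0],0]
    - [20,[-42,9,0],0]
    - [20,[-42,9,0],0]

```text
t: 8.43
tool_pos: [0.4663, -0.094, 0.3327]
orientation: [-2.558, -1.82, 0.003]
force: [1.6, -1.0, -6.1]
opening: 0.0302
```

Call:
apply_moves:
  deltas:
    - [20,[-32,6,0],0]
    - [20,[-20,4,0],0]
    - [20,[0,0,10],0]
    - [20,[0,0,0],0]

```text
t: 8.93
tool_pos: [0.4588, -0.1445, 0.3221]
orientation: [-2.557, -1.819, 0.003]
force: [-0.3, 0.6, -7.1]
opening: 0.0297
```

```bash
python3 - <<'E'
from h import *
s,p,R=tcp();print(s["force"],s["opening"]);plan(.458,-.1455,.2297,-.337)
cv2.imwrite("pics/s3.png",viewer.read_camera("scene"))
E
```

```text
[-0.31749146  0.5635151  -7.12122468] 0.029653903221760956
shift mm [-1.3 -0.  92.4] tool yaw 0.003 tilt [-0.004   0.0021 -1.    ] q6 -0.078 t 8.93
```

View pics/s3.png

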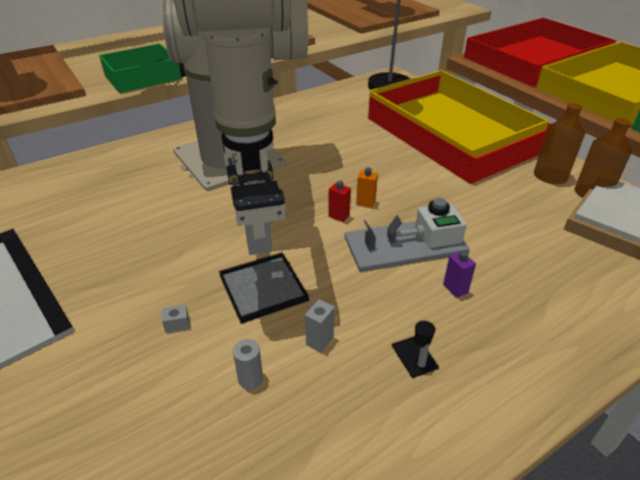

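Force -7 N and a 30 mm opening confirm the master is held over the tray. The arm hides it in part. Lowering.

Call:
apply_moves:
  deltas:
    - [20,[-1,0,30],0]
    - [20,[0,0,30],0]
    - [20,[0,0,20],0]
    - [20,[0,0,7],0]
    - [20,[0,0,0],0]

```text
t: 9.6
tool_pos: [0.4594, -0.1457, 0.2377]
orientation: [-2.559, -1.822, 0.0]
force: [0.1, -0.5, -5.9]
opening: 0.0298
```

Call:
apply_moves:
  deltas:
    - [20,[0,0,3],0]
    - [20,[0,0,2],0]
    - [20,[0,0,0],0]

```text
t: 9.98
tool_pos: [0.4594, -0.1462, 0.233]
orientation: [2.56, 1.821, 0.0]
force: [-0.7, -0.2, -6.8]
opening: 0.03
```

Call:
apply_moves:
  deltas:
    - [20,[0,0,2],0]
    - [20,[0,0,1],0]
    - [20,[0,0,0],0]

```text
t: 10.35
tool_pos: [0.4594, -0.1462, 0.2297]
orientation: [-2.56, -1.821, 0.0]
force: [-0.5, 0.7, -7.8]
opening: 0.0299
```

Call:
apply_moves:
  deltas:
    - [20,[0,0,1],0]
    - [20,[0,0,0],0]

```text
t: 10.6
tool_pos: [0.4594, -0.1462, 0.2297]
orientation: [-2.56, -1.821, 0.0]
force: [-5.8, 1.7, 5.2]
opening: 0.0298
```

Contact: the load changed from -7.8 to +5 N at the expected height. Release, lift, and go to the spacer.

Call:
apply_moves:
  deltas:
    - [93,[0,0,0],0]
    - [93,[0,0,0],0]
    - [93,[0,0,0],0]
    - [93,[0,0,0],0]
    - [93,[0,0,0],0]

```text
t: 11.22
tool_pos: [0.4594, -0.1462, 0.2287]
orientation: [2.56, 1.821, 0.0]
force: [0.3, 0.4, -0.1]
opening: 0.075
```

Call:
apply_moves:
  deltas:
    - [93,[0,0,-20],0]
    - [93,[0,0,-45],0]
    - [93,[0,0,-45],0]
    - [93,[18,35,0],0]
    - [93,[18,36,0],0]

```text
t: 11.85
tool_pos: [0.5394, -0.1355, 0.3403]
orientation: [2.558, 1.819, 0.003]
force: [-0.5, -0.7, -0.3]
opening: 0.0932
```

Call:
apply_moves:
  deltas:
    - [93,[19,36,0],0]
    - [93,[19,36,0],0]
    - [93,[0,0,0],-0.152]
    - [93,[0,0,0],-0.152]
    - [93,[0,0,0],-0.152]

```text
t: 12.48
tool_pos: [0.6188, -0.123, 0.3382]
orientation: [-2.075, -2.358, 0.001]
force: [0.0, 0.1, 0.5]
opening: 0.0932
```

Call:
apply_moves:
  deltas:
    - [93,[0,0,0],-0.152]
    - [93,[0,0,0],-0.152]
    - [93,[0,0,0],0]

```text
t: 12.85
tool_pos: [0.6187, -0.1231, 0.3385]
orientation: [-1.703, -2.64, 0.0]
force: [0.3, -0.7, 0.9]
opening: 0.0934
```

```bash
python3 - <<'E'
from h import *
plan(.6185,-.1237,.225,.42)
c=viewer.get_calibration("wrist")
for l in((.015,.02),(.015,-.02),(-.015,-.02),(-.015,.02)):
    C,S=np.cos(.42),np.sin(.42);print(proj(c,[[.6185+C*l[0]-S*l[1],-.1237+S*l[0]+C*l[1],.075]]).round(0))
cv2.imwrite("pics/w4.png",viewer.read_camera("wrist"))
E
```

```text
shift mm [ -0.5  -0.4 113.5] tool yaw 0.005 tilt [-3.e-04  1.e-04 -1.e+00] q6 -0.703 t 12.85
[[343. 216.]]
[[342. 273.]]
[[298. 273.]]
[[297. 216.]]
```

View pics/w4.png

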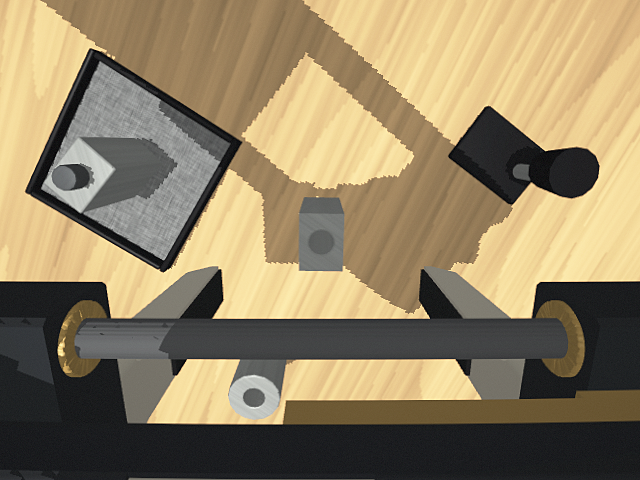

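The master stands in the tray, knob at (70,177). The spacer top at (300–343, 213–270) matches the prediction within 3 px, square to the jaws and centred. The collar at (254,396) is clear. Descend and grip.

Call:
apply_moves:
  deltas:
    - [93,[0,0,40],0]
    - [93,[0,0,40],0]
    - [93,[0,0,25],0]
    - [93,[0,0,9],0]
    - [93,[0,0,0],0]

```text
t: 13.52
tool_pos: [0.6187, -0.1231, 0.2247]
orientation: [-1.703, -2.639, 0.0]
force: [-0.3, -0.3, 0.6]
opening: 0.0932
```

Call:
apply_moves:
  deltas:
    - [20,[0,0,0],0]
    - [20,[0,0,0],0]
    - [20,[0,0,0],0]
    - [20,[0,0,0],0]
    - [20,[0,0,0],0]

```text
t: 14.15
tool_pos: [0.6187, -0.1231, 0.2248]
orientation: [1.702, 2.641, -0.0]
force: [-0.8, 0.5, 0.4]
opening: 0.0479
```

Call:
apply_moves:
  deltas:
    - [20,[0,0,0],0]
    - [20,[0,0,0],0]
    - [20,[0,0,0],0]

```text
t: 14.52
tool_pos: [0.6187, -0.1231, 0.2246]
orientation: [-1.702, -2.641, 0.0]
force: [0.8, 1.1, -1.3]
opening: 0.0298
```

Call:
apply_moves:
  deltas:
    - [20,[0,0,-20],0]
    - [20,[0,0,-35],0]
    - [20,[0,0,-40],0]
    - [20,[0,0,-25],0]
    - [20,[0,0,0],0]

```text
t: 15.15
tool_pos: [0.6194, -0.1233, 0.3483]
orientation: [1.699, 2.637, 0.002]
force: [0.3, -0.4, -6.5]
opening: 0.0298
```

```bash
python3 - <<'E'
from h import *
s,p,R=tcp();print(s["force"],s["opening"],p);plan(.4915,.1075,.345,-.337)
E
```

```text
[ 0.30124086 -0.38632131 -6.50149989] 0.029813524017194993 [ 0.61943215 -0.12331799  0.34828413]
shift mm [263.1 -21.1   2.3] tool yaw 0.763 tilt [ 0.0051 -0.0015 -1.    ] q6 -0.704 t 15.15
```

Spacer held, -6.5 N. I'll compare the w3 and w4 images to get the nest's position along y relative to the tool.

```bash
python3 - <<'E'
from h import *
c=viewer.get_calibration("wrist");s,p,R=tcp()
Rc=np.array(c["R"])@R; tc=np.array(c["R"])@p+np.array(c["t"])   # tool->cam
def cal(pos,rv):
    Rt=cv2.Rodrigues(np.array(rv,float))[0];d=dict(c);d["R"]=Rc@Rt.T;d["t"]=tc-d["R"]@np.array(pos);return d,Rt
for n,pos,rv,z,box in(("w3",[.4914,.1064,.3236],[-2.559,-1.818,.005],.09,(slice(190,300),slice(315,328))),("w4",[.6187,-.1231,.3385],[-1.703,-2.64,0],.075,(slice(185,290),slice(306,312)))):
    d,Rt=cal(pos,rv);g=cv2.cvtColor(cv2.imread(f"pics/{n}.png"),6).astype(float)
    col=g[190:300,303:307].mean(1);col2=g[190:300,338:341].mean(1)
    e=np.abs(np.diff(col));print(n,"edges",[(190+i+.5,round(e[i])) for i in np.argsort(-e)[:7]])
    for lo,hi in(((219,282) if n=="w3" else (213,270)),):
        X=ray(d,[(321,lo),(321,hi)],z);T=(X-np.array(pos))@Rt*1000;print(T.round(1))
    print("TCP in comp y",[(np.array(pos[:2])-[.508,.154])@[.3308,.9437]])
E
```

```text
w3 edges [(np.float64(281.5), 118), (np.float64(279.5), 92), (np.float64(298.5), 57), (np.float64(217.5), 20), (np.float64(192.5), 19), (np.float64(296.5), 16), (np.float64(295.5), 14)]
[[ 23.5   0.4 233.6]
 [-15.4   0.4 233.6]]
TCP in comp y [np.float64(-0.0504114)]
w4 edges [(np.float64(270.5), 112), (np.float64(196.5), 34), (np.float64(212.5), 18), (np.float64(269.5), 11), (np.float64(197.5), 10), (np.float64(213.5), 7), (np.float64(268.5), 6)]
[[ 21.5   0.5 263.5]
 [-18.1   0.5 263.5]]
TCP in comp y [np.float64(-0.22487971)]
```

Call:
apply_moves:
  deltas:
    - [20,[35,-3,0],0]
    - [20,[46,-3,0],0]
    - [20,[46,-3,0],0]
    - [20,[46,-3,0],0]
    - [20,[46,-4,0],0]

```text
t: 15.78
tool_pos: [0.5121, 0.0708, 0.3428]
orientation: [-1.701, -2.639, 0.002]
force: [1.2, 0.2, -6.1]
opening: 0.0303
```

Call:
apply_moves:
  deltas:
    - [20,[30,-2,0],0]
    - [20,[16,-1,0],0]
    - [20,[0,0,0],0.15]
    - [20,[0,0,0],0.155]
    - [20,[0,0,0],0.155]

```text
t: 16.4
tool_pos: [0.4919, 0.1099, 0.3438]
orientation: [-2.265, -2.177, 0.002]
force: [-0.7, -0.1, -5.9]
opening: 0.0296
```

Call:
apply_moves:
  deltas:
    - [20,[0,0,0],0.155]
    - [20,[0,0,0],0.148]
    - [20,[0,0,0],0]
    - [20,[0,0,0],0]

```text
t: 16.9
tool_pos: [0.4919, 0.11, 0.3443]
orientation: [-2.56, -1.821, 0.001]
force: [-1.0, 0.6, -6.3]
opening: 0.0299
```

```bash
python3 - <<'E'
from h import *
s,p,R=tcp();print(s["force"],s["opening"],p);plan(.4928,.1101,.2397,-.337)
cv2.imwrite("pics/w5.png",viewer.read_camera("wrist"))
im=viewer.read_camera("scene")
o=np.hstack([cv2.imread("pics/w5.png")[100:340,140:500],cv2.resize(im[140:270,330:490],(390,240),interpolation=2)[:,:390]])
cv2.imwrite("pics/c5.png",o)
E
```

```text
[-0.99223228  0.63086516 -6.34193377] 0.02986508754507802 [0.49190108 0.1100425  0.34425207]
shift mm [  0.4   0.9 104.6] tool yaw 0.003 tilt [-8.e-04 -3.e-04 -1.e+00] q6 0.453 t 16.9
```

View pics/c5.png

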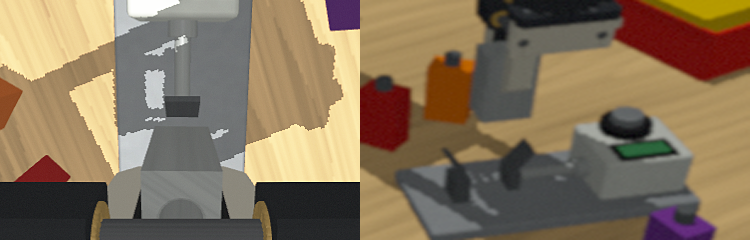

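The spacer is square to the base and in line with the shoe (crop x about 182 for both), above the nest. Lowering, with force checks in between.

Call:
apply_moves:
  deltas:
    - [20,[0,1,20],0]
    - [20,[0,0,20],0]
    - [20,[0,0,10],0]
    - [20,[0,0,8],0]
    - [20,[0,0,0],0]

```text
t: 17.62
tool_pos: [0.4928, 0.1099, 0.2865]
orientation: [-2.562, -1.818, 0.001]
force: [-0.8, -0.2, -6.1]
opening: 0.0296
```

Call:
apply_moves:
  deltas:
    - [20,[0,0,6],0]
    - [20,[0,0,6],0]
    - [20,[0,0,6],0]
    - [20,[0,0,0],0]

```text
t: 18.12
tool_pos: [0.4924, 0.1098, 0.2677]
orientation: [-2.562, -1.817, 0.003]
force: [-0.2, -1.7, -6.1]
opening: 0.03
```

Call:
apply_moves:
  deltas:
    - [20,[0,0,6],0]
    - [20,[0,0,6],0]
    - [20,[0,0,6],0]
    - [20,[0,0,5],0]
    - [20,[0,0,0],0]

```text
t: 18.75
tool_pos: [0.4925, 0.1099, 0.2449]
orientation: [-2.562, -1.817, 0.002]
force: [-1.7, -2.4, -6.4]
opening: 0.0296
```

Call:
apply_moves:
  deltas:
    - [20,[0,0,3],0]
    - [20,[0,0,0],0]

```text
t: 19.0
tool_pos: [0.4928, 0.11, 0.2426]
orientation: [2.562, 1.817, -0.0]
force: [0.4, -1.9, -7.1]
opening: 0.0298
```

Now push towards the anvil (tool -x) in 1 mm steps while still about 2 mm above the base, watching for the contact force.

Call:
apply_moves:
  deltas:
    - [20,[-1,0,0],0]
    - [20,[-1,0,0],0]
    - [20,[0,0,0],0]

```text
t: 19.38
tool_pos: [0.4922, 0.1084, 0.2428]
orientation: [-2.562, -1.817, -0.001]
force: [0.4, 1.4, -8.6]
opening: 0.0301
```

Call:
apply_moves:
  deltas:
    - [20,[-1,0,0],0]
    - [20,[0,0,0],0]

```text
t: 19.62
tool_pos: [0.492, 0.108, 0.2429]
orientation: [-2.561, -1.817, -0.003]
force: [2.6, 6.4, -9.4]
opening: 0.0298
```

The anvil contact is clear: +6.4 N in y and the travel stopped. Ease the push off slightly and lower to the base.

Call:
apply_moves:
  deltas:
    - [20,[0.5,0,2],0]
    - [20,[0,0,1],0]
    - [20,[0,0,0],0]

```text
t: 20.0
tool_pos: [0.4926, 0.108, 0.2405]
orientation: [2.562, 1.817, 0.003]
force: [2.3, 5.6, -1.7]
opening: 0.0299
```

Call:
apply_moves:
  deltas:
    - [20,[0,0,1],0]
    - [20,[0,0,0],0]

```text
t: 20.25
tool_pos: [0.4927, 0.108, 0.2397]
orientation: [2.562, 1.817, 0.004]
force: [1.4, 6.3, -1.7]
opening: 0.0294
```

Call:
apply_moves:
  deltas:
    - [20,[0,0,1],0]
    - [20,[0,0,0],0]

```text
t: 20.5
tool_pos: [0.4928, 0.108, 0.2396]
orientation: [2.562, 1.817, 0.004]
force: [-2.6, 4.8, 7.6]
opening: 0.0302
```

Base contact at z = 0.2396, which is the height predicted for fully seated. Release, lift and check.

Call:
apply_moves:
  deltas:
    - [93,[0,0,0],0]
    - [93,[0,0,0],0]
    - [93,[0,0,0],0]
    - [93,[0,0,0],0]
    - [93,[0,0,0],0]

```text
t: 21.12
tool_pos: [0.492, 0.1076, 0.2377]
orientation: [-2.563, -1.817, 0.0]
force: [-0.4, -0.6, 0.4]
opening: 0.0749
```

Call:
apply_moves:
  deltas:
    - [93,[0,0,0],0]
    - [93,[0,0,0],0]
    - [93,[0,0,-20],0]
    - [93,[0,0,-30],0]
    - [93,[0,0,-40],0]

```text
t: 21.75
tool_pos: [0.4915, 0.1076, 0.3277]
orientation: [-2.562, -1.817, 0.003]
force: [0.1, 1.2, 0.7]
opening: 0.093
```

Call:
apply_moves:
  deltas:
    - [93,[0,0,-25],0]
    - [93,[-40,-15,-10],0]
    - [93,[-40,-15,0],0]
    - [93,[0,0,0],0]
    - [93,[0,0,0],0]

```text
t: 22.38
tool_pos: [0.4374, 0.0421, 0.363]
orientation: [2.563, 1.816, 0.001]
force: [0.1, 0.5, -0.1]
opening: 0.0932
```

```bash
python3 - <<'E'
from h import *
s,p,R=tcp();print(s["force"],s["opening"],p,s["t"])
c=viewer.get_calibration("scene");S0=viewer.read_camera("scene");T=viewer.read_camera("top");W=viewer.read_camera("wrist")
o=np.zeros((600,800,3),np.uint8)
o[:320,:400]=cv2.resize(S0[195:275,340:440],None,fx=4,fy=4,interpolation=2)
o[:320,400:800]=cv2.resize(T[220:300,220:320],None,fx=4,fy=4,interpolation=2)
o[330:570,:320]=cv2.resize(W,None,fx=.5,fy=.5)
o[330:590,400:700]=cv2.resize(S0[230:330,215:330],(300,260),interpolation=2)
cv2.imwrite("pics/fin.png",o)
# predicted spacer top corners (seated) in scene-crop coords
C,S=np.cos(-.3371),np.sin(-.3371)
for l in((.015,-.03),(.015,-.07),(-.015,-.07),(-.015,-.03)):
    q=proj(c,[[.508+C*l[0]-S*l[1],.154+S*l[0]+C*l[1],.09]])[0];print(((q-[340,195])*4+1.5).round(0))
E
```

```text
[ 0.07463358  0.50483794 -0.1019697 ] 0.09322751464832336 [0.43744875 0.04210366 0.36298026] 22.375
[230.  91.]
[150. 103.]
[130.  66.]
[209.  54.]
```

View pics/fin.png

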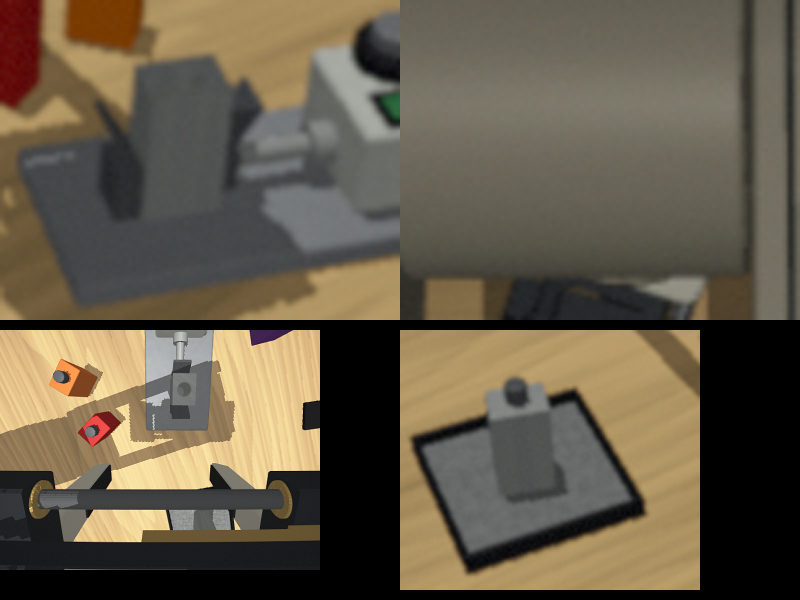

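The spacer's top corners in the scene crop, about (215,55), (232,90), (148,102) and (133,67), match the fully seated prediction to about 1 source pixel. The spacer sits square between the anvil and the shoe. The master stands upright near the tray's middle, and the arm is clear of everything. Handing in.

```bash
python3 -c "
from plant import order
print(order.close_job())"
```

```text
the job is handed in; nothing more can be done
None
```

The job is handed in after 22.4 s of robot time (limit 61 s). By my last checks everything asked for is done; the hand-in itself reports no verdict.

- **Zero button:** I pressed it to its stop with one fingertip while the master stood in the nest. Force rose from 4.5 to 15 N with almost no further travel, with the tip at about z = 0.081 m.
- **Master:** It stands upright near the middle of the tray, set down by feel on the felt.
- **Spacer:** I gripped the tall rectangular spacer with the hole and lowered it into the nest. I then pushed it onto the anvil (6 N contact) and down to the base (contact at the predicted height).

**Last checks:** The spacer's top corners matched the fully seated pose to about 1 pixel in the scene image. The gripper was open, raised and reading no load.

**What disagreed or failed:**
- The wrist camera ran about 2 to 3 mm off along the tool's x axis. I allowed for it by comparing images and feeling for contact.
- The arm blocked the top camera in the final check, so I could not use that view.

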